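# Lock a clamp block through its recessed hex socket

### The job

The clamp block that holds the round blank is still loose: lock it. Take the square-gripped hex key out of its wooden holder, feel for the hex socket sunk in the slot of the block and seat the key fully in it, pressing only gently; then turn the screw clockwise, about a quarter turn at a grasp, until it comes to its stop. Let go and leave the key standing in the socket, and do not disturb the other things on the bench.

Things in the scene. Friction and masses are not known exactly. Their poses are not given: they have to be found in the camera images.
- key: Hex key, 110 mm long, 0.14 kg, starting upright in the holder: steel hex bar 14 mm across flats, a square wooden grip at its upper end. Origin at the centre of the tip's end face, z along the key to the grip, x and y square to the faces of the grip. It fits the socket in any of six positions.
- key_tip (a point): Centre of the key's end face (the key's origin). The lowest 4 mm are a conical nose, 8 mm across at the end, 14 mm where the hex bar begins.
- key_grip (a point): Middle of the key's square wooden grip, 26 x 26 mm and 28 mm high (82 to 110 mm above the tip); either pair of opposite sides can be pinched from above.
- holder: Fixed wooden block 64 x 64 x 40 mm with a round hole of 17 mm, 32 mm deep, in the middle of its top; origin at the centre of its underside.
- fixture: Steel side-clamp fixture, fixed to the bench: base plate 190 x 90 x 12 mm, origin at the centre of its underside, long side along x. At its -x end the clamp block (75 x 60 mm, top 52 mm above the origin) with a slot in its top; then a round blank held between its nose and a fixed jaw (34 mm high). The whole does not shift.
- slot (a point): Middle of the slot, level with the block's top. Slot 40 mm (x) by 24 mm (y), flat floor 8 mm down. On its middle line, anywhere within 8 mm of its middle along x (not measured, must be felt), the floor has a round hole of 19 mm, 4 mm deep; at the hole's bottom is the screw's hex socket, 15 mm across flats, 14 mm deep, at any angle. Socket bottom is 26 mm below this point.
- clamp_screw (a joint): Turn of the clamp screw in rad, growing clockwise seen from above. Starts between 0 and 0.3; hard stop at 2.8, the block then locked. Turns stiffly (0.12 N m) and stays where left. It does not tell the angle of the hex. The key has about 8 degrees of play either way in the socket.
- tin: Low round tin, 49 mm across and 17 mm high, a bystander; origin under its middle.
- loupe: Black eye loupe, 34 mm across and 28 mm high, a bystander; origin under its middle.
- screwdriver: Small screwdriver lying on the bench, 90 mm long, a bystander; origin under its middle.
Not all that is in view belongs to the job. There is more than one size of the key; the job needs the smaller.

How it is judged:
By the outcome, as a careful person would: the job done as asked, in the order asked, and still so for the second after the job is handed in, with the robot touching nothing.
It also fails if it takes over 72 s, if anything falls off the work surface, if the arm or the gripper's body presses on something with over 40 N, if the wrist force passes 120 N, or if a joint passes its speed limit or range.

### The arm

A 6-joint arm with a two-finger parallel gripper is mounted at the origin on a cart in front of the work surface, level with it; the furniture and walls round the work are solid. World frame = base frame: x ahead of the robot, y to its left, z up, the work surface at z = 0. Lengths are in m, angles in rad, forces in N, time in s.
With the tool pointing down it reaches from about 0.25 to 0.725 m from the base axis. Payload 4 kg.
Tool frame: the origin (TCP) lies on the centre line of the jaws, within the pads' length; the fingertips stand ahead of it and the grasp point (between the pads) lies 11 mm behind it (bot.tip_extent is the z of the fingertips in the tool frame, in m); z points along the fingers, y is the direction in which the jaws open and shut (so a half turn about z gives the same grasp; the last joint's range is limited). The gripper opens to 85 mm and grips with 20 to 120 N. Pads are 22 mm wide; open, the fingers measure 114 mm over their backs; the gripper's body (76 mm by 85 mm) begins 54 mm behind the grasp point. The pads swing forward as they close: fully open they stand 13 mm farther back than shut.
Start: joints at [1.11, 0.241, 0.005, 1.335, 0, 1.571], TCP at [0.222, 0.448, 0.239] pointing down, gripper open.
Joint ranges: [-2.72, 2.72], [-1.05, 1.87], [-1.09, 1.28], [-1.99, 2.15], [-1.42, 1.44], [-3.14, 3.14]. Speed limits (rad/s): [2.79, 2.79, 3.14, 3.14, 3.14, 3.14].

### API

Orientations are given as a unit quaternion [x, y, z, w].
In Python, from workcell import bot gives the robot as it stands.
- The arm moves only by the shell command python3 -m jog 'ROWS'. ROWS is JSON, a list that holds one entry, the list of rows, each a list of 7 numbers: the shift along the world's x, y, z in m, then the turn, a rotation vector about the world's x, y, z in degrees, then the closure in counts, from 0 (fully open) to 255 (shut). In form: [[[tx, ty, tz, ax, ay, az, fingers], ...]]. A call has 1 to 10 rows; each row is the pose to reach, as a shift and turn from the pose commanded when the call began; what a row does not reach only later rows make up. A row lasts 1/12 s, in which the tool goes at most 41.7 mm and 7.16 degrees, less where a joint would pass 70% of its speed; a pose out of reach is approached as far as the arm can. A call with a gripper value outside its range is refused whole. The fingers move at their own pace and stop on an object; the grip force is fixed at half the most. Time passes only in rows, so rows that repeat a pose let the fingers close. It gives the time, the measured TCP pose, the force and the opening at its end, in the units of the state.
- bot.get_obs(): the state, without advancing time (a new reading comes with each control period).
- bot.camera(name): name is "scene" or "side" or "wrist"; returns the picture (400x640x3 uint8, blue, green, red); there is no depth.
- bot.camera_model(name): a dict with "K" (3x3 intrinsics, pixels), "T" (4x4, takes a point from camera to world coordinates). Camera axes: x right, y down, z forward; pixel columns grow to the right and rows downward; lengths in m; the calibration is good to about 2 mm. The wrist camera is an equidistant fisheye: a pixel r from the principal point sees the ray r / f radians off the axis. A picture is of the moment at which its call begins: read the wrist's pose just before it. camera_model takes no time and is no camera call; for the wrist camera it gives the pose at the moment of the call.
- bot.job_done(): hands the job in, once; it reports no verdict.
The state is a dict: "clock": time; "joint_pos": joint angles; "joint_vel": joint speeds; "tau": joint torques, N m; "eef_pos": TCP position; "tool_rot": TCP orientation; "ft_force": force on the tool from outside, world axes, zero at the start; "ft_torque": the same for the moment, N m; "grip_width": finger opening in m.
Only numpy, scipy, OpenCV 4.12 (cv2) and the standard library are available. Lean on these libraries where they do the work, as an engineer would, in place of code of your own. Each camera call takes 0.05 s, during which the arm holds its last target. There are 200 camera calls.

## Working session

There is one attempt and no reset: what is moved stays moved. The work goes in short steps, Python scripts to look and compute and a shell command to move; the robot and the scene stay as the last step left them, time stands still between calls to the robot, and variables do not carry over. Pictures are saved under pics/ and viewed, about 8 in all and at most 12, crops included, and the job is handed in when it is done.

```bash
mkdir -p pics; ls; python3 - <<'E'
from workcell import bot
import cv2,numpy as np
o=bot.get_obs();print({k:np.round(v,3).tolist() for k,v in o.items()},bot.tip_extent)
for n in("scene","side","wrist"):
    m=bot.camera_model(n);print(n,np.round(m["K"],1).tolist(),np.round(m["T"],3).tolist())
    cv2.imwrite(f"pics/{n}0.png",bot.camera(n))
E
```

```text
pics
{'clock': 0.0, 'joint_pos': [1.11, 0.241, 0.004, 1.335, 0.0, 1.571], 'joint_vel': [0.001, -0.002, 0.0, 0.001, 0.0, 0.0], 'tau': [-0.001, -37.232, 25.24, 0.017, -0.0, -0.0], 'eef_pos': [0.222, 0.447, 0.238], 'tool_rot': [0.228, 0.974, -0.001, -0.0], 'ft_force': [-0.08, 0.504, 0.128], 'ft_torque': [0.038, 0.007, -0.008], 'grip_width': 0.085} 0.008
scene [[485.6, 0.0, 314.7], [0.0, 485.6, 194.0], [0.0, 0.0, 1.0]] [[0.739, -0.548, 0.392, 0.175], [-0.673, -0.59, 0.445, -0.236], [-0.013, -0.593, -0.805, 0.808], [0.0, 0.0, 0.0, 1.0]]
side [[427.6, 0.0, 327.1], [0.0, 427.6, 192.4], [0.0, 0.0, 1.0]] [[-1.0, -0.012, -0.021, 0.553], [0.013, 0.456, -0.89, 0.975], [0.02, -0.89, -0.456, 0.481], [0.0, 0.0, 0.0, 1.0]]
wrist [[309.7, 0.0, 315.4], [0.0, 309.7, 202.2], [0.0, 0.0, 1.0]] [[0.445, 0.865, 0.232, 0.164], [0.896, -0.429, -0.118, 0.476], [-0.002, 0.26, -0.966, 0.373], [0.0, 0.0, 0.0, 1.0]]
```

View pics/scene0.png

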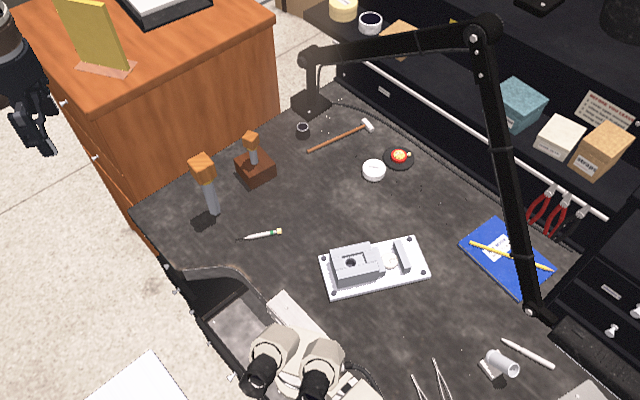

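View pics/side0.png

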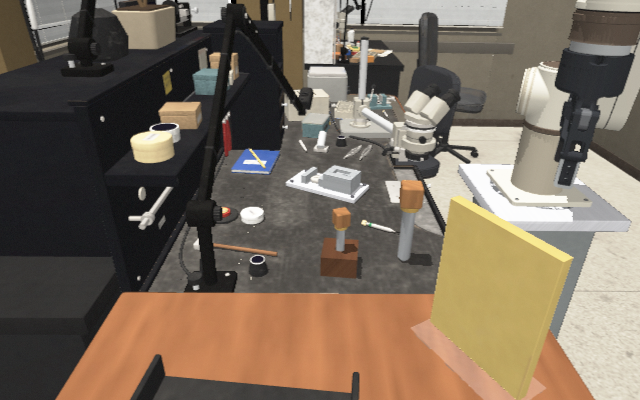

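```bash
cat > h.py <<'E'
import numpy as np,cv2
from workcell import bot
def ray(n,u,v,m=None):
    m=m or bot.camera_model(n);K=np.array(m["K"]);T=np.array(m["T"])
    x=(u-K[0,2])/K[0,0];y=(v-K[1,2])/K[1,1]
    if n=="wrist":
        r=np.hypot(x,y);s=np.sin(r)/max(r,1e-9);d=np.array([x*s,y*s,np.cos(r)])
    else: d=np.array([x,y,1.])
    return T[:3,3],T[:3,:3]@d
def onz(n,u,v,z,m=None):
    o,d=ray(n,u,v,m);return o+d*(z-o[2])/d[2]
def two(a,b):
    A=np.zeros((3,3));B=np.zeros(3)
    for o,d in(a,b):
        d=d/np.linalg.norm(d);P=np.eye(3)-np.outer(d,d);A+=P;B+=P@o
    return np.linalg.solve(A,B)
def proj(n,p,m=None):
    m=m or bot.camera_model(n);K=np.array(m["K"]);T=np.array(m["T"])
    c=T[:3,:3].T@(np.array(p)-T[:3,3])
    if n=="wrist":
        t=np.arctan2(np.hypot(c[0],c[1]),c[2]);q=c[:2]/np.hypot(c[0],c[1])*t
    else:q=c[:2]/c[2]
    return q*[K[0,0],K[1,1]]+K[:2,2]
E
python3 - <<'E'
import cv2,numpy as np
a=cv2.imread('pics/scene0.png');b=cv2.imread('pics/side0.png')
c=lambda i,x,y,w,h,s:cv2.resize(i[y:y+h,x:x+w],None,fx=s,fy=s,interpolation=cv2.INTER_CUBIC)
top=np.hstack([c(a,220,120,70,75,4),c(a,310,230,125,75,4)])
bot_=np.hstack([c(b,310,200,70,75,4),c(b,280,155,125,75,4)])
cv2.imwrite('pics/m0.png',np.vstack([top,bot_]))
E
python3 - <<'E'
from h import *
print(two(ray("scene",251,140),ray("side",342,219)))
print('holder top',onz("scene",256,164,.04),'slot',onz("scene",351,262,.052),onz("side",342,178,.052))
print('big',two(ray("scene",203,166),ray("side",412,192)))
for n,p in (('sd',(264,235)),('tin',(374,171)),('loupe',(303,130))):print(n,onz("scene",*p,0.01))
E
```

```text
[0.51284089 0.33590639 0.10324308]
holder top [0.51156616 0.32721509 0.04      ] slot [0.48979308 0.02903104 0.052     ] [0.49723989 0.06107876 0.052     ]
big [0.39144666 0.31142693 0.14472014]
sd [0.42571506 0.19865638 0.01      ]
tin [0.69547574 0.16422139 0.01      ]
loupe [0.6647488  0.35557507 0.01      ]
```

View pics/m0.png

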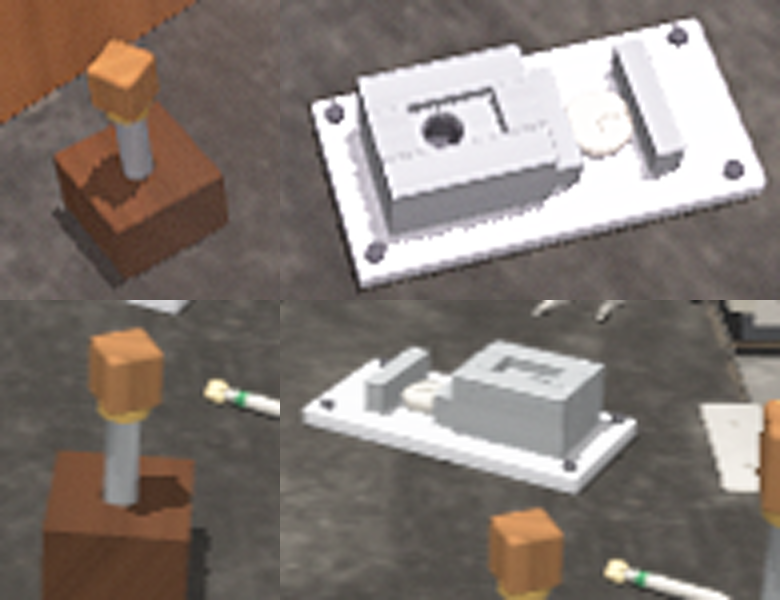

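```bash
python3 - <<'E'
from h import *
print('lamp',[two(ray("scene",*a),ray("side",*b)).round(3) for a,b in(((310,60),(205,215)),((485,35),(235,12)),((540,315),(305,100)))])
P=[onz("scene",u,v,.012)[:2] for u,v in((318,255.5),(330,301),(431,277.5),(413.75,235))]
print(np.round(P,4),'centre',np.mean(P,0)); P=np.array(P)
x=(P[2]+P[3]-P[0]-P[1])/2;print(np.linalg.norm(x),np.degrees(np.arctan2(x[1],x[0])))
print('hole',onz("scene",350.25,262.5,.044),onz("scene",350.25,262.5,.042))
s=lambda x,y:(280+(x-280)/4,155+(y-300)/4)
Q=[onz("side",*s(*p),.052)[:2] for p in((495,342),(606,364),(565,402),(452,373))];print('block side',np.round(Q,4),np.mean(Q,0))
for c in ((0.5112,0.3355),):print(np.hypot(*c),np.degrees(np.arctan2(c[1],c[0])))
# grip top corners, scene and side
t=[onz("scene",220+x/4,120+y/4,.118)[:2] for x,y in((120,40),(157,56),(125,88),(88,72))];print('grip scene',np.round(t,4),np.mean(t,0))
t=[onz("side",310+x/4,200+(y-300)/4,.118)[:2] for x,y in((129,329),(162,348),(124,360),(90,340))];print('grip side',np.round(t,4),np.mean(t,0))
E
```

```text
lamp [array([0.728, 0.399, 0.145]), array([0.725, 0.029, 0.405]), array([ 0.59 , -0.247,  0.152])]
[[ 0.471   0.0944]
 [ 0.4252  0.0135]
 [ 0.59   -0.0768]
 [ 0.6354  0.0031]] centre [0.53041986 0.00852388]
0.1879844939505127 -28.878359896682483
hole [0.4914514  0.03203351 0.044     ] [0.49228044 0.03273652 0.042     ]
block side [[ 0.5148 -0.0122]
 [ 0.4476  0.0194]
 [ 0.4762  0.0742]
 [ 0.542   0.0355]] [0.49513074 0.0292093 ]
0.6114619284959613 33.27684648848572
grip scene [[0.5225 0.3462]
 [0.5291 0.3255]
 [0.5048 0.3195]
 [0.4981 0.3399]] [0.51361308 0.33277956]
grip side [[0.5106 0.3218]
 [0.4972 0.3382]
 [0.514  0.3488]
 [0.5279 0.3319]] [0.51244552 0.33520064]
```

```bash
python3 -m jog '[[[0.29,-0.113,0,0,0,-38,0],[0.29,-0.113,0,0,0,-38,0],[0.29,-0.113,0,0,0,-38,0],[0.29,-0.113,0,0,0,-38,0],[0.29,-0.113,0,0,0,-38,0],[0.29,-0.113,0,0,0,-38,0],[0.29,-0.113,0,0,0,-38,0],[0.29,-0.113,0,0,0,-38,0],[0.29,-0.113,0,0,0,-38,0],[0.29,-0.113,0,0,0,-38,0]]]'
python3 - <<'E'
from h import *
import json
m=bot.camera_model("wrist");im=bot.camera("wrist");cv2.imwrite("pics/w1.png",im)
json.dump({k:np.array(m[k]).tolist() for k in("K","T")},open("w1.json","w"))
o=bot.get_obs();print(np.round(o["joint_pos"],3),np.round(o["tool_rot"],3),proj("wrist",[.513,.334,.118],m))
E
```

```text
clock: 0.98
eef_pos: [0.5131, 0.3338, 0.2381]
tool_rot: [0.534, 0.846, -0.001, -0.001]
ft_force: [-0.1, 0.5, -0.4]
grip_width: 0.0858
[0.578 0.47  0.334 1.437 0.    1.703] [ 0.533  0.846 -0.001 -0.001] [315.50975104 197.96091801]
```

View pics/w1.png

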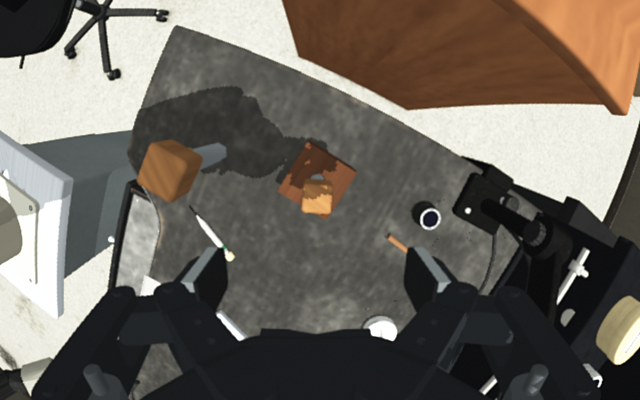

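```bash
python3 - <<'E'
from h import *
import json
m=json.load(open("w1.json"));im=cv2.imread("pics/w1.png")
h=cv2.cvtColor(im,cv2.COLOR_BGR2HSV);k=cv2.inRange(h[...,2],150,255)
k[:, :295]=0;k[:,340:]=0;k[:170]=0;k[225:]=0
c=max(cv2.findContours(k,0,1)[0],key=cv2.contourArea)
print(cv2.minAreaRect(c),cv2.approxPolyDP(c,2.5,True)[:,0].tolist())
cr=im[140:230,270:365];cv2.imwrite("pics/w1c.png",cv2.resize(cr,None,fx=6,fy=6,interpolation=cv2.INTER_CUBIC))
for p in [(.513,.334)]:
  for a in range(0,90,90):
    pass
E
```

```text
((316.4060974121094, 201.4541473388672), (29.868999481201172, 24.18596076965332), 7.594643592834473) [[303, 189], [316, 196], [302, 198], [304, 212], [330, 212], [331, 195], [321, 193], [318, 196], [307, 188]]
```

View pics/w1c.png

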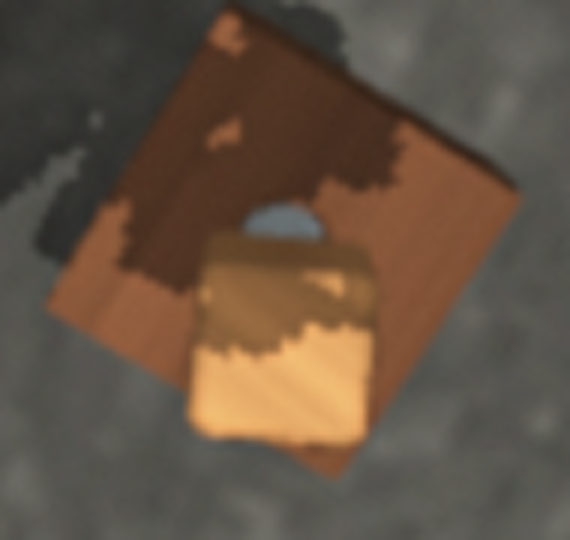

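```bash
python3 - <<'E'
from h import *
import json
m=json.load(open("w1.json"))
c=np.array([onz("wrist",270+x/6,140+y/6,.118,m) for x,y in((203,262),(378,268),(369,443),(188,437))])[:,:2]
print(c.round(4),c.mean(0))
for i in range(4):
    d=c[(i+1)%4]-c[i];print(np.linalg.norm(d).round(4),np.degrees(np.arctan2(d[1],d[0])).round(1)%90)
R=np.array(bot.get_obs()["tool_rot"]);print('jaw', np.degrees(np.arctan2(2*R[1]**2-1,2*R[0]*R[1])))
E
```

```text
[[0.4988 0.341 ]
 [0.5213 0.3507]
 [0.5315 0.3272]
 [0.5077 0.3168]] [0.51482395 0.33393308]
0.0245 23.5
0.0257 23.400000000000006
0.026 23.5
0.0257 20.099999999999994
jaw 25.550696936933615
```

```bash
python3 -m jog '[[[0.0014,0,-0.04,0,0,-2.5,0],[0.0014,0,-0.08,0,0,-2.5,0],[0.0014,0,-0.115,0,0,-2.5,0],[0.0014,0,-0.135,0,0,-2.5,0],[0.0014,0,-0.143,0,0,-2.5,0],[0.0014,0,-0.143,0,0,-2.5,120],[0.0014,0,-0.143,0,0,-2.5,255],[0.0014,0,-0.143,0,0,-2.5,255],[0.0014,0,-0.143,0,0,-2.5,255],[0.0014,0,-0.143,0,0,-2.5,255]]]'
python3 - <<'E'
from h import *
o=bot.get_obs();print(o["grip_width"],np.round(o["ft_force"],2),np.round(o["ft_torque"],3),o["eef_pos"])
E
```

```text
clock: 1.87
eef_pos: [0.5147, 0.3356, 0.0984]
tool_rot: [0.551, 0.834, 0.002, 0.001]
ft_force: [-0.3, -0.7, 13.5]
grip_width: 0.0253
0.025298809265258806 [-0.29 -0.71 13.53] [-0.633  0.719  0.002] [0.51470683 0.33562645 0.09839032]
```

```bash
python3 -m jog '[[[0,0,0.01,0,0,0,255],[0,0,0.04,0,0,0,255],[0,0,0.08,0,0,0,255],[0,0,0.1,0,0,0,255],[0,0,0.1,0,0,0,255],[0,0,0.1,0,0,0,255]]]'
python3 - <<'E'
from h import *
import json
o=bot.get_obs();print(o["grip_width"],np.round(o["ft_force"],2),np.round(o["ft_torque"],3),np.round(o["eef_pos"],4),np.round(o["tool_rot"],4))
a=bot.camera("scene");b=bot.camera("side")
p=o["eef_pos"]; ps,pd=proj("scene",p),proj("side",p);print(ps,pd)
c=lambda i,q:cv2.resize(i[int(q[1])-45:int(q[1])+55,int(q[0])-48:int(q[0])+48],None,fx=4,fy=4,interpolation=cv2.INTER_CUBIC)
cv2.imwrite("pics/l.png",np.hstack([c(a,ps),c(b,pd)]))
E
```

```text
clock: 2.37
eef_pos: [0.5147, 0.3353, 0.1988]
tool_rot: [0.551, 0.834, 0.002, 0.001]
ft_force: [0.2, 0.4, -2.3]
grip_width: 0.0252
0.025213872677631408 [ 0.24  0.39 -2.26] [ 0.004  0.021 -0.005] [0.5147 0.3353 0.1988] [0.5513 0.8343 0.0021 0.0009]
[244.93234067 104.11061941] [341.91980643 168.02150167]
```

View pics/l.png

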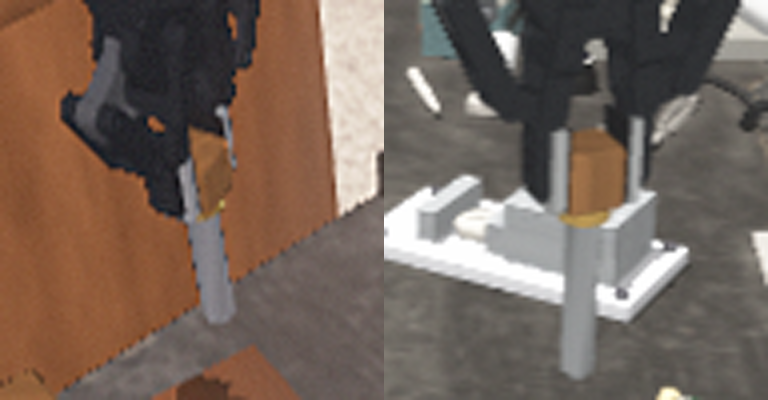

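```bash
python3 -m jog '[[[0.0,-0.04,0,0,0,0,255],[0.0,-0.08,0,0,0,0,255],[0.0,-0.12,0,0,0,0,255],[0.0,-0.16,0,0,0,0,255],[0.0,-0.20,0,0,0,0,255],[0.0,-0.24,0,0,0,0,255],[0.01,-0.28,0,0,0,0,255],[0.01,-0.32,0,0,0,0,255],[0.01,-0.36,-0.02,0,0,0,255],[0.01,-0.375,-0.03,0,0,0,255]]]'
python3 -m jog '[[[0,0,0,0,0,0,255],[0,0,0,0,0,0,255]]]'
python3 - <<'E'
from h import *
import json
print('tip',two(ray("scene",251,138.5),ray("side",341.3,217)))
m=bot.camera_model("wrist");im=bot.camera("wrist");cv2.imwrite("pics/w2.png",im)
json.dump({k:np.array(m[k]).tolist() for k in("K","T")},open("w2.json","w"))
q=proj("wrist",[.49,.032,.05],m);print(q,bot.get_obs()["joint_pos"].round(2))
x,y=int(q[0]),int(q[1])
cv2.imwrite("pics/w2c.png",cv2.resize(im[max(y-60,0):y+60,max(x-80,0):x+80],None,fx=5,fy=5,interpolation=cv2.INTER_CUBIC))
E
```

```text
clock: 3.3
eef_pos: [0.522, -0.0443, 0.1638]
tool_rot: [0.553, 0.833, -0.002, -0.001]
ft_force: [-0.9, 0.3, -1.6]
grip_width: 0.0249
clock: 3.47
eef_pos: [0.5216, -0.0411, 0.1637]
tool_rot: [0.552, 0.834, -0.001, -0.003]
ft_force: [0.4, 0.5, -1.7]
grip_width: 0.0247
tip [0.51383457 0.33591868 0.10709852]
[315.02914643 103.11165378] [-0.08  0.33 -0.07  1.17  0.    1.09]
```

View pics/w2c.png

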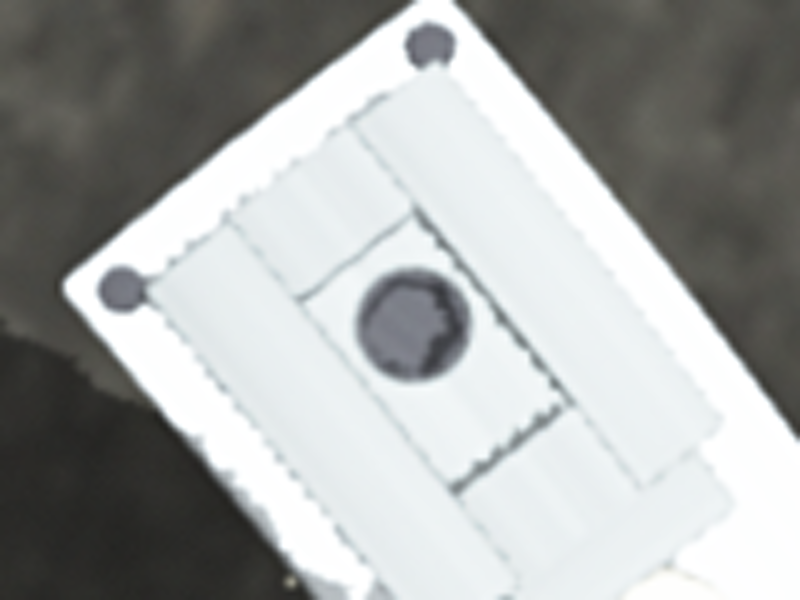

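```bash
python3 - <<'E'
from h import *
import json
m=json.load(open("w2.json"))
f=lambda x,y,z:onz("wrist",235+x/5,43+y/5,z,m)[:2].round(4)
print('hole',f(414,325,.044))
c=np.array([f(*p,.052) for p in((302,298),(415,212),(575,405),(455,492))]);print(c,c.mean(0))
d=(c[2]+c[3]-c[0]-c[1]);print(np.degrees(np.arctan2(d[1],d[0])),np.linalg.norm(d)/2)
im=cv2.imread("pics/w2.png");g=cv2.cvtColor(im,cv2.COLOR_BGR2GRAY)
k=(g<185).astype(np.uint8)[93:123,303:333];M=cv2.moments(k,True);x,y=M["m10"]/M["m00"]+303,M["m01"]/M["m00"]+93
print(x,y,M["m00"],onz("wrist",x,y,.044,m))
o=bot.get_obs();print(o["eef_pos"],o["tool_rot"])
cr=np.clip((im[90:126,300:336].astype(float)-60)*2,0,255).astype(np.uint8)
cv2.imwrite("pics/hx.png",cv2.resize(cr,None,fx=12,fy=12,interpolation=cv2.INTER_CUBIC))
E
```

```text
hole [0.4935 0.0295]
[[0.4757 0.0264]
 [0.4867 0.0459]
 [0.5219 0.0276]
 [0.51   0.0072]] [0.498575 0.026775]
-28.349894501396964 0.039485756925757426
317.67285382830624 107.04640371229698 431.0 [0.49306039 0.03016437 0.044     ]
[ 0.52254857 -0.04007755  0.16482236] [ 5.51584260e-01  8.34117115e-01 -6.08666770e-04 -1.75272677e-03]
```

View pics/hx.png

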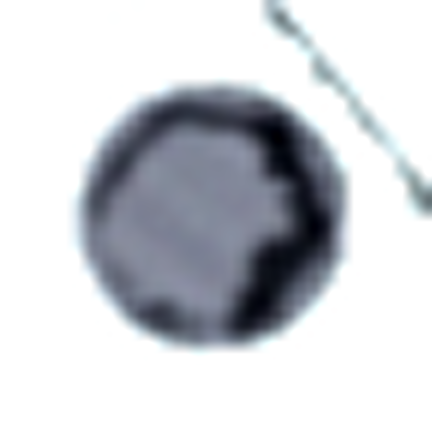

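```bash
python3 -m jog '[[[-0.0145,0.035,0,0,0,0,255],[-0.029,0.07,0,0,0,0,255],[-0.029,0.07,-0.012,0,0,0,255],[-0.029,0.07,-0.018,0,0,0,255],[-0.029,0.07,-0.018,0,0,0,255],[-0.029,0.07,-0.018,0,0,0,255]]]'
python3 -m jog '[[[0,0,-0.004,0,0,0,255],[0,0,-0.008,0,0,0,255],[0,0,-0.01,0,0,0,255],[0,0,-0.01,0,0,0,255]]]'
```

```text
clock: 4.02
eef_pos: [0.4947, 0.0303, 0.1482]
tool_rot: [0.551, 0.835, -0.0, -0.0]
ft_force: [1.0, -0.5, -1.6]
grip_width: 0.0253
clock: 4.35
eef_pos: [0.4944, 0.0293, 0.1377]
tool_rot: [0.552, 0.834, -0.0, -0.0]
ft_force: [-0.0, 0.2, -2.3]
grip_width: 0.0252
```

```bash
python3 -m jog '[[[0,0,-0.002,0,0,0,255],[0,0,-0.004,0,0,0,255],[0,0,-0.005,0,0,0,255],[0,0,-0.005,0,0,0,255]]]'
python3 -m jog '[[[0,0,-0.002,0,0,0,255],[0,0,-0.004,0,0,0,255],[0,0,-0.004,0,0,0,255]]]'
```

```text
clock: 4.68
eef_pos: [0.4945, 0.0298, 0.133]
tool_rot: [0.551, 0.834, -0.0, -0.0]
ft_force: [-0.0, 0.5, -1.8]
grip_width: 0.0252
clock: 4.93
eef_pos: [0.495, 0.03, 0.1303]
tool_rot: [0.551, 0.834, 0.0, 0.0]
ft_force: [-1.5, -0.1, 4.7]
grip_width: 0.0252
```

```bash
python3 -m jog '[[[-0.001,0,0,0,0,0,255],[-0.0015,0,0,0,0,0,255],[-0.0015,0,0,0,0,0,255]]]'
python3 -m jog '[[[-0.0005,0.001,0,0,0,0,255],[-0.0005,0.0015,0,0,0,0,255],[-0.0005,0.0015,0,0,0,0,255]]]'
```

```text
clock: 5.18
eef_pos: [0.4944, 0.0301, 0.1303]
tool_rot: [0.551, 0.834, 0.001, 0.001]
ft_force: [0.2, 1.3, 5.1]
grip_width: 0.0255
clock: 5.43
eef_pos: [0.4937, 0.0309, 0.1298]
tool_rot: [0.551, 0.834, 0.0, 0.001]
ft_force: [1.2, -0.8, 3.4]
grip_width: 0.0248
```

```bash
python3 -m jog '[[[-0.0005,0.001,-0.001,0,0,0,255],[-0.001,0.0015,-0.001,0,0,0,255],[-0.001,0.0015,-0.001,0,0,0,255]]]'
python3 -m jog '[[[0,0.0015,0,0,0,0,255],[0,0.0015,0,0,0,0,255]]]'
python3 -m jog '[[[-0.0015,0,0,0,0,0,255],[-0.0015,0,0,0,0,0,255]]]'
```

```text
clock: 5.68
eef_pos: [0.4907, 0.0329, 0.1273]
tool_rot: [0.551, 0.834, -0.001, -0.001]
ft_force: [1.3, 0.6, -1.7]
grip_width: 0.0248
clock: 5.85
eef_pos: [0.4909, 0.0339, 0.1275]
tool_rot: [0.551, 0.834, -0.001, -0.0]
ft_force: [1.1, -2.8, -1.8]
grip_width: 0.0249
clock: 6.02
eef_pos: [0.4903, 0.034, 0.128]
tool_rot: [0.551, 0.834, -0.0, 0.0]
ft_force: [2.6, -2.6, -2.7]
grip_width: 0.0252
```

```bash
python3 -m jog '[[[0.0012,-0.0015,0,0,0,0,255],[0.0012,-0.0015,-0.002,0,0,0,255],[0.0012,-0.0015,-0.003,0,0,0,255],[0.0012,-0.0015,-0.003,0,0,0,255]]]'
```

```text
clock: 6.35
eef_pos: [0.4915, 0.0331, 0.1262]
tool_rot: [0.551, 0.834, 0.0, 0.0]
ft_force: [-0.6, -1.2, 4.8]
grip_width: 0.0253
```

```bash
python3 -m jog '[[[0,0,-0.0005,0,0,5,255],[0,0,-0.0005,0,0,10,255],[0,0,-0.0005,0,0,10,255]]]'
python3 -m jog '[[[0,0,0,0,0,5,255],[0,0,0,0,0,10,255],[0,0,0,0,0,10,255]]]'
```

```text
clock: 6.6
eef_pos: [0.492, 0.033, 0.1262]
tool_rot: [0.475, 0.88, 0.001, 0.001]
ft_force: [-0.8, -1.7, 6.3]
grip_width: 0.0253
clock: 6.85
eef_pos: [0.4921, 0.0327, 0.1262]
tool_rot: [0.397, 0.918, 0.0, 0.001]
ft_force: [-0.4, -1.2, 5.4]
grip_width: 0.025
```

```bash
python3 -m jog '[[[0,0,0,0,0,5,255],[0,0,0,0,0,10,255],[0,0,0,0,0,10,255]]]'
python3 -m jog '[[[0,0,0,0,0,5,255],[0,0,0,0,0,10,255],[0,0,0,0,0,10,255]]]'
python3 -m jog '[[[0,0,0,0,0,5,255],[0,0,0,0,0,10,255],[0,0,0,0,0,10,255]]]'
```

```text
clock: 7.1
eef_pos: [0.4921, 0.0325, 0.1262]
tool_rot: [0.315, 0.949, 0.0, 0.001]
ft_force: [-0.3, -2.8, 6.5]
grip_width: 0.025
clock: 7.35
eef_pos: [0.492, 0.0322, 0.1262]
tool_rot: [0.231, 0.973, -0.0, 0.001]
ft_force: [-0.1, -2.9, 7.0]
grip_width: 0.0251
clock: 7.6
eef_pos: [0.492, 0.0321, 0.1262]
tool_rot: [0.146, 0.989, -0.001, 0.001]
ft_force: [-0.2, -3.4, 6.4]
grip_width: 0.0251
```

```bash
python3 -m jog '[[[0,-0.0008,0,0,0,5,255],[0,-0.0008,0,0,0,10,255],[0,-0.0008,0,0,0,10,255]]]'
python3 -m jog '[[[0,0,0,0,0,-7,255],[0,0,0,0,0,-14,255],[0,0,0,0,0,-14,255]]]'
```

```text
clock: 7.85
eef_pos: [0.4919, 0.0316, 0.1261]
tool_rot: [0.059, 0.998, -0.0, 0.001]
ft_force: [-0.9, -3.2, 6.2]
grip_width: 0.0248
clock: 8.1
eef_pos: [0.491, 0.0318, 0.125]
tool_rot: [0.182, 0.983, -0.0, -0.0]
ft_force: [-0.7, -2.1, -0.3]
grip_width: 0.0248
```

```bash
python3 -m jog '[[[0,-0.0003,-0.001,0,0,0,255],[0,-0.0003,-0.002,0,0,0,255],[0,-0.0003,-0.002,0,0,0,255]]]'
```

```text
clock: 8.35
eef_pos: [0.491, 0.0316, 0.1223]
tool_rot: [0.181, 0.984, -0.0, -0.0]
ft_force: [-0.1, -2.4, -1.0]
grip_width: 0.0253
```

Dropping freely into the hex; continue to the bottom (expected TCP z about 0.116).

```bash
python3 -m jog '[[[0,-0.0003,-0.002,0,0,0,255],[0,-0.0003,-0.004,0,0,0,255],[0,-0.0003,-0.005,0,0,0,255],[0,-0.0003,-0.005,0,0,0,255]]]'
python3 -m jog '[[[0,0,-0.001,0,0,0,255],[0,0,-0.002,0,0,0,255],[0,0,-0.002,0,0,0,255]]]'
```

```text
clock: 8.68
eef_pos: [0.4911, 0.0315, 0.1173]
tool_rot: [0.181, 0.983, -0.0, -0.0]
ft_force: [-0.2, -2.1, -2.5]
grip_width: 0.025
clock: 8.93
eef_pos: [0.4914, 0.0314, 0.1166]
tool_rot: [0.181, 0.983, 0.0, 0.0]
ft_force: [-2.8, -2.2, 4.9]
grip_width: 0.0255
```

```bash
python3 -c "
from h import *
o=bot.get_obs();print(o['joint_pos'].round(2),o['ft_torque'].round(3),o['ft_force'].round(2),o['eef_pos'].round(4))"
```

```text
[ 0.06  0.32 -0.23  1.03 -0.    0.43] [-0.591  0.76   0.036] [-2.76 -2.19  4.88] [0.4914 0.0314 0.1166]
```

```bash
python3 -m jog '[[[-0.0004,-0.0004,0.001,0,0,-7,255],[-0.0004,-0.0004,0.001,0,0,-14,255],[-0.0004,-0.0004,0.001,0,0,-21,255],[-0.0004,-0.0004,0.001,0,0,-28,255],[-0.0004,-0.0004,0.001,0,0,-35,255],[-0.0004,-0.0004,0.001,0,0,-42,255],[-0.0004,-0.0004,0.001,0,0,-48,255],[-0.0004,-0.0004,0.001,0,0,-48,255]]]'
python3 -c "
from h import *
o=bot.get_obs();print(o['joint_pos'].round(2),o['ft_torque'].round(3),o['ft_force'].round(2),o['eef_pos'].round(4))"
```

```text
clock: 9.6
eef_pos: [0.4918, 0.0317, 0.117]
tool_rot: [0.566, 0.824, 0.001, 0.0]
ft_force: [1.4, -0.3, -1.7]
grip_width: 0.0254
[ 0.06  0.32 -0.23  1.03  0.    1.27] [ 0.03  -0.342  0.063] [ 1.45 -0.33 -1.65] [0.4918 0.0317 0.117 ]
```

```bash
python3 -m jog '[[[0,0,0,0,0,-7,255],[0,0,0,0,0,-14,255],[0,0,0,0,0,-21,255],[0,0,0,0,0,-28,255],[0,0,0,0,0,-35,255],[0,0,0,0,0,-42,255],[0,0,0,0,0,-42,255]]]'
python3 -c "
from h import *
o=bot.get_obs();print(o['joint_pos'].round(2),o['ft_torque'].round(3),o['ft_force'].round(2),o['eef_pos'].round(4))
cv2.imwrite('pics/t1.png',bot.camera('scene'))"
```

```text
clock: 10.18
eef_pos: [0.4926, 0.0315, 0.1171]
tool_rot: [0.823, 0.568, 0.002, 0.0]
ft_force: [3.4, 0.5, -3.6]
grip_width: 0.0249
[ 0.06  0.32 -0.23  1.02  0.    2.  ] [ 0.002 -1.021  0.079] [ 3.39  0.54 -3.55] [0.4926 0.0315 0.1171]
```

```bash
python3 -m jog '[[[0,0,0,0,0,0,60],[0,0,0,0,0,0,60],[0,0,0,0,0,0,60],[0,0,0,0,0,0,60],[0,0,0,0,0,0,60]]]'
python3 -m jog '[[[0,0,0,0,0,7,60],[0,0,0,0,0,14,60],[0,0,0,0,0,21,60],[0,0,0,0,0,28,60],[0,0,0,0,0,35,60],[0,0,0,0,0,42,60],[0,0,0,0,0,49,60],[0,0,0,0,0,56,60],[0,0,0,0,0,63,60],[0,0,0,0,0,70,60]]]'
python3 -m jog '[[[0,0,0,0,0,7,60],[0,0,0,0,0,14,60],[0,0,0,0,0,20,60],[0,0,0,0,0,20,60]]]'
python3 - <<'E'
from h import *
o=bot.get_obs();print(o['joint_pos'].round(2),o['ft_torque'].round(3),o['ft_force'].round(2),o['eef_pos'].round(4),o['grip_width'])
a=bot.camera("scene");b=bot.camera("side")
p=o["eef_pos"]; ps,pd=proj("scene",p),proj("side",p)
c=lambda i,q:cv2.resize(i[int(q[1])-45:int(q[1])+55,int(q[0])-48:int(q[0])+48],None,fx=4,fy=4,interpolation=cv2.INTER_CUBIC)
cv2.imwrite("pics/t2.png",np.hstack([c(a,ps),c(b,pd)]))
E
```

```text
clock: 10.65
eef_pos: [0.4907, 0.0311, 0.1168]
tool_rot: [0.823, 0.567, -0.0, -0.0]
ft_force: [-1.2, -0.4, -0.0]
grip_width: 0.0655
clock: 11.48
eef_pos: [0.4909, 0.0311, 0.1168]
tool_rot: [0.346, 0.938, 0.0, -0.0]
ft_force: [0.8, -0.2, 0.7]
grip_width: 0.0653
clock: 11.82
eef_pos: [0.4909, 0.0311, 0.1168]
tool_rot: [0.18, 0.984, 0.0, -0.0]
ft_force: [-0.3, 0.1, -0.2]
grip_width: 0.0658
[ 0.06  0.32 -0.23  1.03  0.    0.43] [ 0.039 -0.019 -0.013] [-0.26  0.07 -0.22] [0.4909 0.0311 0.1168] 0.06576465811832831
```

View pics/t2.png

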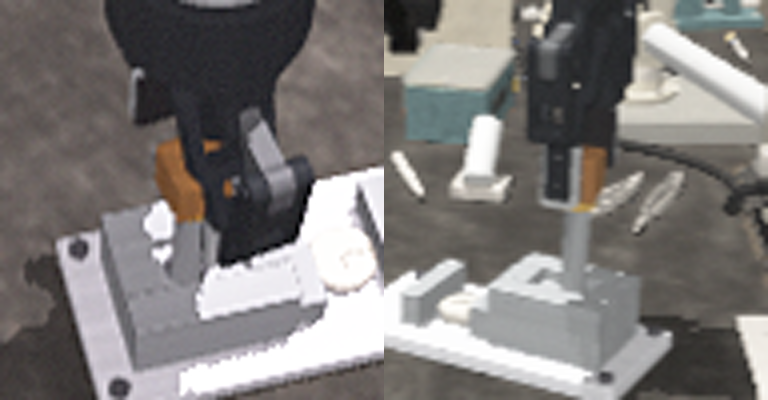

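```bash
python3 -m jog '[[[0.0007,0.0003,0,0,0,0,255],[0.0007,0.0003,0,0,0,0,255],[0.0007,0.0003,0,0,0,0,255],[0.0007,0.0003,0,0,0,0,255],[0.0007,0.0003,0,0,0,0,255]]]'
python3 -m jog '[[[0,0,0,0,0,-7,255],[0,0,0,0,0,-14,255],[0,0,0,0,0,-21,255],[0,0,0,0,0,-28,255],[0,0,0,0,0,-35,255],[0,0,0,0,0,-42,255],[0,0,0,0,0,-42,255]]]'
python3 -c "
from h import *
o=bot.get_obs();print(o['joint_pos'].round(2),o['ft_torque'].round(3),o['ft_force'].round(2),o['eef_pos'].round(4))"
```

```text
clock: 12.33
eef_pos: [0.4916, 0.0311, 0.1169]
tool_rot: [0.182, 0.983, -0.0, -0.0]
ft_force: [-0.3, -0.7, 1.5]
grip_width: 0.0248
clock: 12.92
eef_pos: [0.4921, 0.0313, 0.1169]
tool_rot: [0.523, 0.853, 0.0, 0.0]
ft_force: [1.6, -0.8, -0.6]
grip_width: 0.0246
[ 0.06  0.32 -0.23  1.03 -0.    1.16] [-0.12  -0.274 -0.03 ] [ 1.6  -0.81 -0.56] [0.4921 0.0313 0.1169]
```

```bash
python3 -m jog '[[[0,0,0,0,0,-7,255],[0,0,0,0,0,-14,255],[0,0,0,0,0,-21,255],[0,0,0,0,0,-28,255]]]'
python3 -c "
from h import *
o=bot.get_obs();print(o['ft_torque'].round(3))"
python3 -m jog '[[[0,0,0,0,0,-7,255],[0,0,0,0,0,-14,255],[0,0,0,0,0,-20,255],[0,0,0,0,0,-20,255]]]'
python3 -c "
from h import *
o=bot.get_obs();print(o['joint_pos'].round(2),o['ft_torque'].round(3),o['ft_force'].round(2),o['eef_pos'].round(4))"
```

```text
clock: 13.25
eef_pos: [0.4925, 0.0312, 0.1169]
tool_rot: [0.713, 0.701, 0.0, 0.001]
ft_force: [2.7, -1.3, -1.2]
grip_width: 0.0253
[-0.224 -0.524  0.277]
clock: 13.58
eef_pos: [0.4927, 0.0311, 0.1169]
tool_rot: [0.823, 0.567, 0.001, 0.001]
ft_force: [2.8, -0.9, -2.4]
grip_width: 0.0256
[ 0.06  0.32 -0.23  1.03 -0.    2.  ] [-0.371 -0.788 -0.097] [ 2.85 -0.91 -2.37] [0.4927 0.0311 0.1169]
```

```bash
for i in 1 2 3; do python3 -m jog '[[[0,0,0,0,0,-3,255],[0,0,0,0,0,-3,255]]]' | grep rot
python3 -c "
from h import *
o=bot.get_obs();print(o['joint_pos'].round(3)[5],o['ft_torque'].round(3),o['tau'][5].round(3),o['eef_pos'].round(4))"; done
```

```text
tool_rot: [0.837, 0.547, 0.001, 0.001]
2.048 [-0.519 -0.967 -0.008] 0.309 [0.4927 0.031  0.1169]
tool_rot: [0.851, 0.524, 0.001, 0.001]
2.101 [-0.621 -1.062  0.027] 0.307 [0.4927 0.031  0.117 ]
tool_rot: [0.865, 0.502, 0.001, 0.001]
2.153 [-0.652 -1.172 -0.055] 0.324 [0.4926 0.031  0.117 ]
```

```bash
for i in 1 2 3 4; do python3 -m jog '[[[0,0,0,0,0,-4,255],[0,0,0,0,0,-4,255]]]' | grep rot
python3 -c "
from h import *
o=bot.get_obs();print(o['joint_pos'].round(3)[5],o['ft_torque'].round(3),o['tau'][5].round(3),o['eef_pos'].round(4),o['grip_width'])"; done
python3 - <<'E'
from h import *
o=bot.get_obs()
a=bot.camera("scene");b=bot.camera("side")
p=o["eef_pos"]; ps,pd=proj("scene",p),proj("side",p)
c=lambda i,q:cv2.resize(i[int(q[1])-45:int(q[1])+55,int(q[0])-48:int(q[0])+48],None,fx=4,fy=4,interpolation=cv2.INTER_CUBIC)
cv2.imwrite("pics/t3.png",np.hstack([c(a,ps),c(b,pd)]))
E
```

```text
tool_rot: [0.882, 0.471, 0.001, 0.001]
2.224 [-0.797 -1.205  0.021] 0.446 [0.4925 0.031  0.117 ] 0.025590904192544284
tool_rot: [0.898, 0.44, 0.0, 0.001]
2.293 [-0.819 -1.127 -0.051] 0.445 [0.4924 0.031  0.1171] 0.024665850891375414
tool_rot: [0.913, 0.409, 0.0, 0.001]
2.363 [-0.929 -1.116  0.045] 0.449 [0.4922 0.031  0.1171] 0.025112185786145852
tool_rot: [0.926, 0.377, 0.0, 0.001]
2.433 [-1.002 -1.211  0.056] 0.44 [0.4923 0.0309 0.1171] 0.025342096399336888
```

View pics/t3.png

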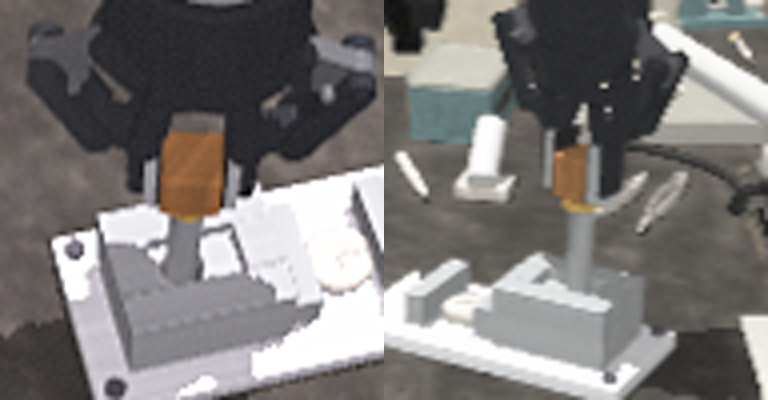

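```bash
cat > s.py <<'E'
from h import *
o=bot.get_obs();q=o['tool_rot'];print(round(np.degrees(2*np.arctan2(q[1],q[0])),1),o['ft_torque'].round(3),o['ft_force'].round(1),'tau5',o['tau'][5].round(3),o['eef_pos'].round(4))
E
python3 s.py
for i in 1 2 3 4 5; do python3 -m jog '[[[0,0,0,0,0,2.5,255]]]' >/dev/null; python3 s.py; done
for i in 1 2 3 4 5; do python3 -m jog '[[[0,0,0,0,0,-2.5,255]]]' >/dev/null; python3 s.py; done
```

```text
44.4 [-0.991 -1.208  0.048] [ 4.2 -3.8 -1.4] tau5 0.055 [0.4923 0.0309 0.1171]
46.9 [-0.776 -1.303 -0.048] [ 4.2 -2.4 -1.8] tau5 0.713 [0.4923 0.0311 0.1171]
49.5 [-0.795 -1.324 -0.035] [ 3.9 -3.1 -1.9] tau5 0.419 [0.4924 0.0313 0.1171]
52.0 [-0.831 -1.269 -0.047] [ 4.8 -3.  -1. ] tau5 0.397 [0.4925 0.0312 0.1171]
54.5 [-0.851 -1.351 -0.024] [ 4.  -3.4 -0.7] tau5 0.397 [0.4925 0.0311 0.1171]
57.0 [-0.844 -1.304 -0.014] [ 3.7 -3.7 -2.3] tau5 0.396 [0.4925 0.0311 0.1171]
54.4 [-0.993 -1.204  0.057] [ 3.  -4.8 -1.7] tau5 -0.966 [0.4924 0.031  0.1171]
51.8 [-0.979 -1.152 -0.007] [ 3.4 -3.8 -0.8] tau5 -0.467 [0.4923 0.031  0.1171]
49.3 [-0.92  -1.138  0.03 ] [ 3.3 -3.3 -1.8] tau5 -0.42 [0.4922 0.031  0.1171]
46.8 [-0.995 -1.203  0.012] [ 4.7 -4.  -0.9] tau5 -0.389 [0.4922 0.031  0.1171]
44.3 [-1.042 -1.265  0.081] [ 4.4 -4.3 -1.2] tau5 -0.386 [0.4923 0.0309 0.1171]
```

```bash

for i in 1 2 3 4 5 6 7 8; do python3 -m jog '[[[0,0,0,0,0,-3,255]]]' >/dev/null; python3 s.py|cut -c1-50; done; for i in 1 2 3 4 5 6 7 8 9 10; do python3 -m jog '[[[0,0,0,0,0,4,255]]]' >/dev/null; python3 s.py|cut -c1-50; done
```

```text
41.3 [-1.033 -1.288  0.015] [ 4.4 -4.4 -1.6] tau5 
38.2 [-1.195 -1.323  0.087] [ 4.9 -4.  -1.9] tau5 
35.2 [-1.17  -1.274  0.131] [ 4.9 -4.5 -2.7] tau5 
32.2 [-1.244 -1.279  0.182] [ 4.5 -4.2 -1.7] tau5 
29.3 [-1.198 -1.284  0.282] [ 3.6 -4.5 -2.2] tau5 
26.3 [-1.276 -1.288  0.303] [ 4.1 -3.4 -0.8] tau5 
23.3 [-1.269 -1.259  0.315] [ 3.8 -4.7 -1.5] tau5 
20.3 [-1.313 -1.203  0.344] [ 5.1 -4.  -1.9] tau5 
24.3 [-1.209 -1.326 -0.149] [ 5.5 -4.  -1.6] tau5 
28.5 [-1.14  -1.368 -0.162] [ 4.8 -3.8 -1.1] tau5 
32.5 [-1.108 -1.343 -0.163] [ 4.  -3.3 -1.6] tau5 
36.5 [-1.067 -1.381 -0.104] [ 3.9 -3.7 -1.8] tau5 
40.5 [-1.064 -1.299 -0.141] [ 5.3 -3.9 -2.6] tau5 
44.5 [-1.039 -1.401 -0.141] [ 4.7 -2.6 -1.7] tau5 
48.5 [-0.932 -1.374 -0.111] [ 4.7 -2.5 -1.5] tau5 
52.5 [-0.94  -1.355 -0.125] [ 5.  -3.6 -0.9] tau5 
56.6 [-0.853 -1.396 -0.144] [ 5.5 -3.  -2.1] tau5 
60.6 [-0.872 -1.346 -0.078] [ 5.1 -2.7 -1.4] tau5
```

```bash
python3 - <<'E'
from h import *
m=bot.camera_model("wrist");im=bot.camera("wrist")
p=bot.get_obs()["eef_pos"];q=proj("wrist",[*p[:2],.135],m);r=proj("wrist",[*p[:2],.05],m);print(q,r,bot.get_obs()["grip_width"])
cv2.imwrite("pics/w3.png",im)
x,y=int(r[0]),int(r[1])
cv2.imwrite("pics/w3c.png",cv2.resize(im[y-50:y+100,x-100:x+100],None,fx=4,fy=4,interpolation=cv2.INTER_CUBIC))
E
```

```text
[314.01490957 279.16119423] [314.26368364 218.01030842] 0.025148480754670077
```

View pics/w3c.png

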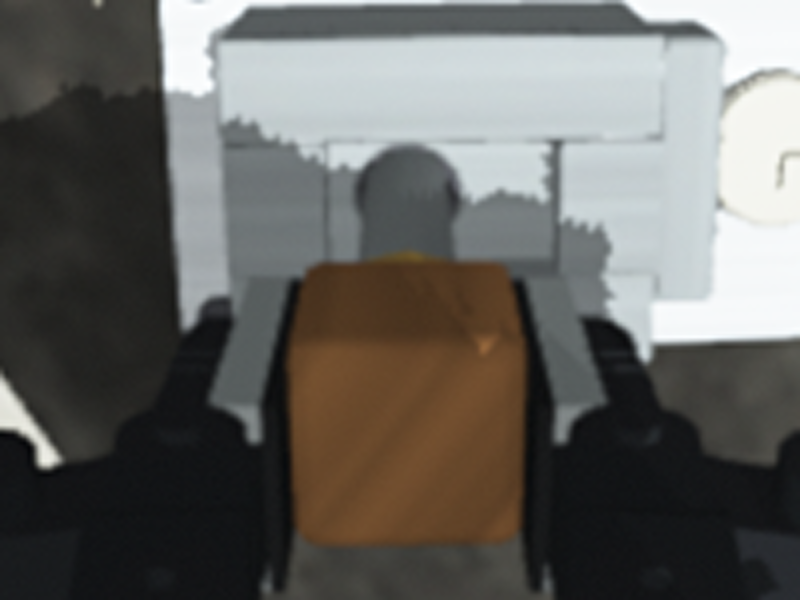

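```bash
python3 -m jog '[[[0.0015,-0.001,0,0,0,0,255],[0.0015,-0.001,0,0,0,0,255]]]' >/dev/null; python3 s.py
python3 -m jog '[[[0.001,-0.001,0,0,0,0,255],[0.001,-0.001,0,0,0,0,255]]]' >/dev/null; python3 s.py
for i in 1 2 3 4 5 6 7 8 9 10; do python3 -m jog '[[[0,0,0,0,0,-4,255]]]' >/dev/null; python3 s.py|cut -c1-50; done
```

```text
60.3 [-0.289 -0.593 -0.024] [ 1.4 -1.2  1.8] tau5 -0.064 [0.4931 0.0307 0.1171]
60.2 [ 0.519  0.225 -0.065] [-1.4  2.   4.1] tau5 -0.037 [0.4934 0.0303 0.117 ]
56.1 [0.457 0.196 0.171] [-0.7  1.5  5. ] tau5 -0.
52.0 [0.425 0.143 0.11 ] [-0.7  2.1  5.1] tau5 -0.
48.0 [0.303 0.058 0.055] [-0.5  0.6  5.2] tau5 -0.
44.0 [0.332 0.111 0.154] [-0.6  1.8  4.2] tau5 -0.
40.0 [0.235 0.126 0.116] [-0.2  0.7  3.8] tau5 -0.
36.0 [0.259 0.073 0.143] [-0.9  0.2  4.1] tau5 -0.
32.0 [0.239 0.051 0.067] [0.6 0.9 4.6] tau5 -0.554
28.0 [0.145 0.067 0.168] [-0.2 -0.   3.8] tau5 -0.
24.0 [0.147 0.114 0.124] [-0.7  0.6  5.1] tau5 -0.
20.0 [0.063 0.096 0.365] [-0.7  0.3  4.3] tau5 -0.
```

```bash
for i in 1 2 3 4; do python3 -m jog '[[[0,0,0,0,0,-2,255]]]' >/dev/null; python3 s.py; done; python3 -c "
from h import *
o=bot.get_obs();print(o['joint_pos'].round(3),o['grip_width'])"
```

```text
18.1 [0.087 0.101 0.338] [-0.5  1.5  4.6] tau5 0.211 [0.4935 0.0299 0.117 ]
16.1 [0.03  0.037 0.273] [-0.1 -0.4  3.8] tau5 -0.032 [0.4935 0.0299 0.117 ]
14.1 [0.102 0.036 0.259] [0.6 0.6 4. ] tau5 -0.086 [0.4935 0.0298 0.117 ]
12.1 [0.092 0.012 0.25 ] [0.  0.6 4.6] tau5 -0.141 [0.4935 0.0298 0.1169]
[ 6.00e-02  3.21e-01 -2.21e-01  1.03e+00  1.00e-03  2.99e+00] 0.024948412064955516
```

```bash
cat > e.py <<'E'
from h import *
import sys
def ang(im):
    h=cv2.cvtColor(im,cv2.COLOR_BGR2HSV)
    k=cv2.inRange(h,(5,90,40),(22,255,255));k[:230]=0;k[320:]=0;k[:,:280]=0;k[:,350:]=0
    k=cv2.morphologyEx(k,cv2.MORPH_OPEN,np.ones((3,3)))
    r=[]
    xs=range(294,336)
    for f in(min,max):
        y=[f(np.flatnonzero(k[:,x])) for x in xs if k[:,x].any()];r.append((np.degrees(np.arctan(np.polyfit(range(len(y)),y,1)[0])).round(1),len(y),np.mean(y).round(1)))
    ys=range(250,300)
    for f in(min,max):
        x=[f(np.flatnonzero(k[y])) for y in ys if k[y].any()];r.append((np.degrees(np.arctan(np.polyfit(range(len(x)),x,1)[0])).round(1),len(x),np.mean(x).round(1)))
    return r
if __name__=="__main__":
    print(ang(cv2.imread("pics/w3.png")))
    im=bot.camera("wrist");cv2.imwrite(sys.argv[1],im);print(ang(im))
E
python3 e.py pics/w4.png
```

```text
[(np.float64(-0.5), 42, np.float64(233.0)), (np.float64(-2.0), 42, np.float64(303.6)), (np.float64(1.8), 50, np.float64(286.3)), (np.float64(-1.3), 50, np.float64(344.3))]
[(np.float64(-1.0), 42, np.float64(232.9)), (np.float64(-2.0), 42, np.float64(303.6)), (np.float64(2.0), 50, np.float64(286.3)), (np.float64(-1.4), 50, np.float64(344.4))]
```

```bash
python3 -m jog '[[[0,0,0,0,0,0,60],[0,0,0,0,0,0,60],[0,0,0,0,0,0,60],[0,0,0,0,0,0,60],[0,0,0,0,0,0,60]]]'
python3 s.py
python3 -m jog '[[[0,0,0,0,0,7,60],[0,0,0,0,0,14,60],[0,0,0,0,0,21,60],[0,0,0,0,0,28,60],[0,0,0,0,0,35,60],[0,0,0,0,0,42,60],[0,0,0,0,0,49,60],[0,0,0,0,0,56,60],[0,0,0,0,0,63,60],[0,0,0,0,0,70,60]]]' >/dev/null
python3 -m jog '[[[0,0,0,0,0,7,60],[0,0,0,0,0,14,60],[0,0,0,0,0,20,60],[0,0,0,0,0,20,60]]]' >/dev/null
python3 s.py; python3 - <<'E'
import e,cv2
from h import bot
im=bot.camera("wrist");cv2.imwrite("pics/w5.png",im);print(e.ang(im))
E
```

```text
clock: 19.2
eef_pos: [0.4939, 0.0293, 0.1165]
tool_rot: [0.994, 0.106, -0.0, -0.0]
ft_force: [-0.1, -0.5, -0.1]
grip_width: 0.0654
12.1 [ 0.013 -0.034 -0.035] [-0.1 -0.5 -0.1] tau5 -0.003 [0.4939 0.0293 0.1165]
102.2 [ 0.03  -0.    -0.023] [ 0.2 -0.2  0.2] tau5 -0.755 [0.4941 0.0293 0.1167]
[(np.float64(0.3), 42, np.float64(231.0)), (np.float64(-1.6), 42, np.float64(301.7)), (np.float64(4.0), 50, np.float64(283.8)), (np.float64(-0.7), 50, np.float64(341.6))]
```

```bash
python3 -m jog '[[[-0.0007,0.0011,0.0003,0,0,0,60],[-0.0007,0.0011,0.0003,0,0,0,255],[-0.0007,0.0011,0.0003,0,0,0,255],[-0.0007,0.0011,0.0003,0,0,0,255],[-0.0007,0.0011,0.0003,0,0,0,255],[-0.0007,0.0011,0.0003,0,0,0,255]]]'
python3 s.py
for i in 1 2 3 4 5 6; do python3 -m jog '[[[0,0,0,0,0,-2,255]]]' >/dev/null; python3 s.py; done
```

```text
clock: 20.92
eef_pos: [0.4932, 0.0304, 0.1172]
tool_rot: [0.629, 0.777, -0.0, -0.0]
ft_force: [-1.6, 0.1, 3.2]
grip_width: 0.025
102.1 [-0.051  0.426 -0.137] [-1.6  0.1  3.2] tau5 -0.12 [0.4932 0.0304 0.1172]
100.1 [-0.087  0.422  0.111] [-2.5 -0.2  2.4] tau5 -0.411 [0.4932 0.0304 0.1172]
98.0 [-0.084  0.417  0.157] [-1.2 -0.2  1.7] tau5 -0.206 [0.4932 0.0304 0.1172]
96.0 [-0.056  0.439  0.124] [-2.1 -0.3  1.7] tau5 -0.229 [0.4932 0.0304 0.1172]
94.0 [-0.089  0.411  0.092] [-1.5 -0.   1.7] tau5 -0.259 [0.4932 0.0304 0.1172]
92.0 [-0.083  0.389  0.04 ] [-1.2 -0.3  1.4] tau5 -0.289 [0.4932 0.0304 0.1171]
90.0 [-0.092  0.293  0.029] [-0.4 -0.2  2. ] tau5 -0.311 [0.4932 0.0304 0.1171]
```

```bash
for i in 1 2 3 4 5 6 7; do python3 -m jog '[[[0,0,0,0,0,-2,255]]]' >/dev/null; python3 s.py|cut -c1-50; done
```

```text
88.0 [-0.081  0.325  0.045] [-1.4 -1.   2.3] tau5 
86.0 [-0.045  0.332 -0.032] [-1.4 -0.9  1.1] tau5 
84.0 [-0.031  0.311  0.057] [-1.2 -0.4  1.5] tau5 
82.0 [-0.09   0.225 -0.007] [-0.4 -0.4  1.9] tau5 
80.0 [-0.056  0.211  0.004] [-1.1 -0.6  0.8] tau5 
78.0 [-0.149  0.231 -0.007] [-0.3 -0.5  1.8] tau5 
76.0 [-0.053  0.195 -0.022] [-0.6 -0.4  1.7] tau5
```

```bash
for i in 1 2 3 4 5 6 7 8 9; do python3 -m jog '[[[0,0,0,0,0,-1.5,255]]]' >/dev/null; python3 s.py|cut -c1-50; done
```

```text
74.5 [-0.045  0.251  0.03 ] [ 0.2 -0.6  1. ] tau5 
73.0 [-0.053  0.268 -0.016] [-2.3 -0.8  0.8] tau5 
71.5 [-0.08   0.365  0.045] [-0.3  0.5  1.4] tau5 
70.0 [-0.087  0.337  0.057] [-1.7 -0.9  1.9] tau5 
68.5 [-0.119  0.365 -0.068] [-1.6 -0.   1.6] tau5 
67.0 [-0.142  0.342  0.   ] [-1.  -1.2  1.3] tau5 
65.5 [-0.215  0.337  0.096] [-1.  -0.5  0.9] tau5 
64.0 [-0.222  0.323  0.099] [-0.5  0.2  1.9] tau5 
62.5 [-0.261  0.375  0.175] [-1.9 -1.6  1.8] tau5
```

```bash
for i in 1 2 3 4 5 6 ; do python3 -m jog '[[[0,0,0,0,0,-1,255]]]' >/dev/null; python3 s.py|cut -c1-50; done
```

```text
61.5 [-0.247  0.375  0.267] [-1.  -1.4  1.5] tau5 
60.6 [-0.377  0.349  0.236] [-2.4 -1.2  1.9] tau5 
59.5 [-0.312  0.46   0.231] [-1.2 -1.4  1.7] tau5 
58.5 [-0.438  0.49   0.278] [-0.6 -1.4  1.8] tau5 
57.5 [-0.414  0.573  0.319] [-1.  -1.4  2.1] tau5 
56.5 [-0.54   0.573  0.353] [-1.7 -1.4  2.1] tau5
```

```bash
python3 -m jog '[[[0,0,0,0,0,0,60],[0,0,0,0,0,0,60],[0,0,0,0,0,0,60],[0,0,0,0,0,0,60],[0,0,0,0,0,0,60]]]'
python3 -m jog '[[[0,0,0.01,0,0,0,60],[0,0,0.03,0,0,0,60],[0,0,0.06,0,0,0,60],[0,0,0.1,0,0,0,60],[0,0,0.13,0,0,0,60],[0,0,0.13,0,0,0,60],[0,0,0.13,0,0,0,60]]]'
python3 - <<'E'
from h import *
im=bot.camera("scene");b=bot.camera("side");cv2.imwrite("pics/s9.png",im)
c=lambda i,x,y,w,h,s:cv2.resize(i[y:y+h,x:x+w],None,fx=s,fy=s,interpolation=cv2.INTER_CUBIC)
cv2.imwrite("pics/f.png",np.vstack([c(im,180,90,320,220,2.4),np.zeros((4,768,3),np.uint8)]))
print(proj("scene",[.4925,.031,.026+.11]),proj("side",[.4925,.031,.136]),bot.get_obs()["clock"])
E
```

```text
clock: 23.67
eef_pos: [0.4938, 0.0306, 0.1171]
tool_rot: [0.881, 0.474, 0.0, -0.0]
ft_force: [0.6, -0.2, -0.4]
grip_width: 0.0655
clock: 24.25
eef_pos: [0.4951, 0.0306, 0.2501]
tool_rot: [0.88, 0.474, 0.003, 0.001]
ft_force: [-0.3, 0.2, -1.2]
grip_width: 0.0652
[353.81056885 235.20968424] [344.74335513 139.96002781] 24.35
```

View pics/f.png

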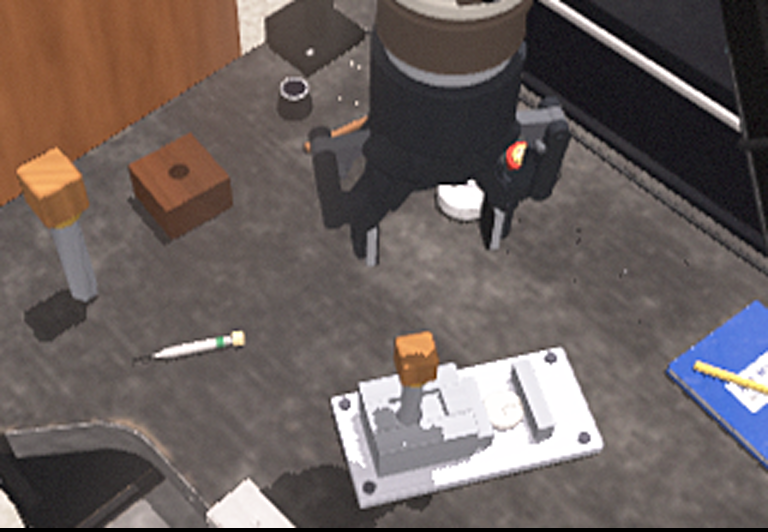

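```bash
python3 - <<'E'
from h import *
for n,z in(("scene",.122),("side",.122)):
    im=bot.camera(n);q=proj(n,[.4925,.031,.122]);x,y=int(q[0]),int(q[1])
    h=cv2.cvtColor(im,cv2.COLOR_BGR2HSV);k=cv2.inRange(h,(5,110,60),(20,255,255))
    s=k[y-25:y+25,x-20:x+20];ys,xs=np.nonzero(s)
    c=[xs.mean()+x-20,ys.mean()+y-25];print(n,q,c,len(xs)); 
    globals()[n]=ray(n,*c)
print(two(scene,side))
E
```

```text
scene [353.36296918 239.6943838 ] [np.float64(352.9679300291545), np.float64(239.02915451895046)] 343
side [344.51359329 145.59675111] [np.float64(344.45360824742266), np.float64(145.78865979381442)] 194
[0.49279336 0.03231707 0.12205955]
```

The middle of the grip is at z = 0.122, exactly where a fully seated key puts it. I'm handing in.

```bash
python3 -c "
from workcell import bot
print(bot.job_done())"
```

```text
the job is handed in; nothing more can be done
None
```

The clamp screw is turned to its stop as far as I could tell by feel, and the key is left standing fully seated in the socket. I handed in at about 24.5 s on the robot clock. I had no direct reading of the screw angle.

**What I did:** I took the smaller key from the holder and felt for the socket with about 9 N at most. It dropped to the bottom with the tip about 26 mm below the block's top. I then turned clockwise in three grasps, let go and lifted clear.

**Last checks:**
- **Stop:** on the last grasp the key went through free play with almost no resistance. The torque then climbed to 0.35 N m, well above the 0.12 N m the screw needs to turn. I took that as the hard stop.
- **Seating:** after release, two camera views put the middle of the grip at z = 0.122 m, which is the value for a fully seated key.
- **Other objects:** the tin, loupe, screwdriver and larger key look undisturbed in the last picture.

**What did not go cleanly:**
- **Too long a second grasp:** I did not notice the stop at first and turned about 135° instead of about 90°.
- **Probable slip:** the torque pattern suggests the key slipped past the socket's flats there at about 0.3 N m, and again when I pressed on at the stop and began the third grasp.
- **Turned back once:** while checking, I turned back about 40°, which probably moved the screw back, and then turned it forward to the stop again.

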